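# Locate and lock the specimen grip on a horizontal force test stand

## Robot

A 6-joint arm with a two-finger parallel gripper is mounted at the origin on the work surface. World frame = base frame: x ahead of the robot, y to its left, z up, the work surface at z = 0. Lengths are in m, angles in rad, forces in N, time in s.
With the tool pointing down it reaches from about 0.25 to 0.725 m from the base axis. Payload 4 kg.
Tool frame: the origin (TCP) lies midway between the tips of the shut fingers; the grasp point (between the pads) lies bot.pinch_z behind it (bot.pinch_z is the distance from the TCP to the grasp point, in m); z points along the fingers, y is the line along which they close (so a half turn about z gives the same grasp; the last joint's range is limited). The gripper opens to 85 mm and grips with 20 to 120 N. Pads are 22 mm wide; open, the fingers measure 114 mm over their backs; the gripper's body (76 mm by 85 mm) begins 54 mm behind the grasp point. The pads swing forward as they close: fully open they stand 13 mm farther back than shut.
Start: joints at [1.307, 0.241, 0.005, 1.335, 0, 1.571], TCP at [0.13, 0.483, 0.231] pointing down, gripper open.
Joint ranges: [-2.72, 2.72], [-1.05, 1.87], [-1.09, 1.28], [-1.99, 2.15], [-1.42, 1.44], [-3.14, 3.14]. Speed limits (rad/s): [2.79, 2.79, 3.14, 3.14, 3.14, 3.14].

## Interface

Orientations are given as a unit quaternion [x, y, z, w].
In Python, from workcell import bot, optics gives the robot as it stands (bot), with the cameras (optics).
- The arm moves only by the shell command python3 jog.py, which reads ROWS from standard input. ROWS is a JSON list of rows, 1 to 10 of them, each of 7 numbers: a rotation vector rx, ry, rz in rad, then dx, dy, dz in m, then the finger opening in m; each row is the pose to reach, as a shift and turn from the pose commanded when the command began, along the tool's axes at that moment; what a row does not reach only later rows make up. A row lasts 1/8 s, in which the tool goes at most 0.0625 m and 0.188 rad, less where a joint would pass 70% of its speed; a pose out of reach is approached as far as the arm can. The fingers move at their own pace and stop on an object; the grip force is fixed at half the most. Time passes only in rows, so rows that do not move let the fingers close. It prints the time, the measured TCP pose, the force, the opening and the grip force at its end. Input that does not fit is refused with a message, and nothing moves.
- bot.get_obs(): the state, without advancing time (a new reading comes with each control period).
- optics.camera(name): name is "scene" or "top" or "wrist"; returns the picture (384x512x3 uint8, red, green, blue); there is no depth.
- optics.calibration(name): a dict with "mtx" (3x3 intrinsics, pixels), "R" (3x3) and "t" (3): a world point X has camera coordinates R X + t. Camera axes: x right, y down, z forward; pixel columns grow to the right and rows downward; lengths in m; the calibration is good to about 2 mm. A picture is of the moment at which its call begins: read the wrist's pose just before it. calibration takes no time and is no camera call; for the wrist camera it gives the pose at the moment of the call.
- bot.job_done(): hands the job in; it is judged then, once.
The state is a dict: "clock": time; "joint_pos": joint angles; "joint_vel": joint speeds; "tau": joint torques, N m; "eef_pos": TCP position; "tool_rot": TCP orientation; "ft_force": force on the tool from outside, world axes, zero at the start; "ft_torque": the same for the moment, N m; "grip_width": finger opening in m; "grasp_force": force on a finger pad.
Only numpy, scipy, OpenCV 4.12 (cv2) and the standard library are available. Lean on these libraries where they do the work, as an engineer would, in place of code of your own. Each camera call takes 0.05 s, during which the arm holds its last target. There are 200 camera calls.

## Task

The specimen grip has been set on the test stand's bed but its keys are not in their pockets yet. Slide it along the rails towards the force gauge, without lifting it out, until it drops fully home, then with the blue flat-blade driver give the slotted clamp screw its quarter turn clockwise, keeping the blade in the slot, so that the toe lies square across the grip's shoe. Stand the driver back in the free hole of its rack, and leave the other things as they are.

Things in the scene. Friction and masses are not known exactly. Their poses are not given: they have to be found in the camera images.
- stand: Fixed low horizontal force test stand, 150 mm (its x) by 490 mm (its y); axes near the world's (yaw within 0.12 rad). Origin at table height under the middle of its sliding channel. The blue headstock with the white force gauge (top z = 107 mm) closes the channel at +y, its probe rod reaching back to y = +118 at z = 89 mm; a blue end cap (top z = 61 mm) closes it at -y.
- channel (a point): Middle of the channel's floor, 45 mm above the stand's origin, axes as the stand's. The channel runs along y from -160 to +135 mm, 62 mm wide between two aluminium rails standing 12 mm above its floor. Two key pockets, 70 mm apart along y, are sunk in the floor, hidden under the grip's shoe from the start; where along the channel they lie is not known and differs every time.
- grip: Loose specimen grip, about 0.55 kg, in the channel: steel shoe 60 mm wide (x), 12 mm thick, y = -60 to +100 mm, and on it a blue jaw body 36 (x) by 30 mm (y), z = 12 to 62 mm, with a black thumb knob of 18 mm diameter on its -x side (to x = -38 mm, z = 21 to 39 mm). Origin on the shoe's underside below the jaw body's middle; axes parallel to the stand's.
- keys (a point): Point midway between the two keys under the shoe, at their lower ends (grip frame 0, 0, -6 mm). Keys 6 mm tall, 30 (x) by 16 mm (y), at y = -35 and +35 mm; on them the shoe rides 6 mm above the floor at the start, its top 6 mm proud of the rails. The pockets lie 12 to 50 mm ahead, towards the gauge (+y). The slide takes about 1 to 3 N.
- jaw_top (a point): Middle of the jaw body's top, 62 mm above the grip's origin. It falls 6 mm by the grip's own weight when the keys reach the pockets (20 mm long in y: 2 mm play each way), if nothing holds the grip up; home, the shoe's underside lies on the floor, its top is flush with the rails, and the grip stops dead against further sliding.
- clamp (a joint): Swivel of the hold-down clamp on the stand's +x rail, rad: 0 = toe along the rail towards -y; grows clockwise seen from above to a stop at 1.57 = toe towards -x, square across the shoe. Starts between 0 and 0.2, stays where left, turns against 0.06 N m of friction. The toe passes 1.5 mm over the shoe when the grip is home and hits the shoe's edge when it is not.
- slot (a point): Centre of the slot's mouth in the brass clamp screw (head 28 mm across, top 74.5 mm above the table), on the swivel axis at x = +52, y = +65 mm of the stand. It turns with the clamp: its x axis runs along the slot towards the toe's end, z up. The slot is 4 mm wide, 5.5 mm deep, its bevelled mouth 7 mm wide, and runs right across the head.
- toe_tip (a point): End of the clamp's steel toe, 34 mm from the swivel axis; the toe is 14 mm wide and 8 mm thick.
- driver: Loose flat-blade screwdriver with a blue handle, 0.13 kg, 141 mm long, standing blade down in one of the rack's two holes (which one differs), turned by up to 0.5 rad from the rack's x. Origin at the middle of the blade's end, z up along the shank, x along the blade's width. Blade 14 mm wide (x), 2.2 mm thick (y), 16 mm tall; shank 7 mm diameter.
- handle (a point): Middle of the driver's blue handle, 106 mm above the blade's end. Handle square, 24 by 24 mm, flats parallel to the driver's x and y, from 75 to 137 mm above the blade's end; below it a black collar of 30 mm diameter, 70 to 75 mm, which rests on the rack.
- cross_driver: The same driver with a red handle and a cross tip, standing in the rack's other hole. Not needed; leave it.
- rack: Fixed grey steel driver rack, 150 mm long (x) by 66 mm wide (y), plate top 85 mm above the table, plate 6 mm thick. Origin at table height under its middle. Axes near the world's (yaw within 0.08 rad). Stands to the right or to the left of the test stand.
- hole_a (a point): Centre of a 20 mm rack hole at the plate's top, 40 mm towards -x of the rack's middle.
- hole_b (a point): Centre of the other 20 mm rack hole at the plate's top, 40 mm towards +x of the rack's middle.
- tray: Loose white tray, 160 by 70 by 30 mm, with dog-bone test bars; origin under its middle. It stands on the other side of the test stand from the rack. Leave it.
- weight: Loose steel calibration weight with a knob, 38 mm diameter, 56 mm tall, in front of the stand. Leave it.
- caliper: Loose digital caliper lying along y, 200 mm long, 13 mm high, in front of the stand. Leave it.
- solvent: Loose white bottle with a blue cap, 60 mm diameter, 150 mm tall, beyond the stand on the left. Leave it.
- jaw_box: Loose dark case of spare jaws, 110 by 80 by 35 mm, beyond the stand on the right. Leave it.
- tin: Loose blue disc-shaped tin, 56 mm diameter, 20 mm tall, beyond the stand. Leave it.

How it is judged:
By the outcome, as a careful person would: the job done as asked, in the order asked, and still so for the second after the job is handed in, with the robot touching nothing.
It also fails if it takes over 72 s, if anything falls off the work surface, if the arm or the gripper's body presses on something with over 40 N, if the wrist force passes 120 N, or if a joint passes its speed limit or range.

## Working session

There is one attempt and no reset: what is moved stays moved. The work goes in short steps, Python scripts to look and compute and a shell command to move; the robot and the scene stay as the last step left them, time stands still between calls to the robot, and variables do not carry over. Pictures are saved under pics/ and viewed, at most 10 in all, crops included, and the job is handed in when it is done.

```bash
ls; mkdir -p pics
python3 - <<'E'
from workcell import bot, optics
import cv2,numpy as np
o=bot.get_obs();print({k:np.round(v,3).tolist() for k,v in o.items()},bot.pinch_z)
ims=[]
for n in("top","scene"):
    im=optics.camera(n);cv2.imwrite(f"pics/{n}0.png",im[...,::-1])
    c=optics.calibration(n);print(n,np.round(c["mtx"],1).tolist(),np.round(-c["R"].T@c["t"],3),np.round(c["R"],3).tolist())
E
```

```text
jog.py
pics
workcell.py
{'clock': 0.0, 'joint_pos': [1.307, 0.241, 0.004, 1.335, -0.0, 1.571], 'joint_vel': [-0.001, -0.001, 0.0, -0.001, 0.001, 0.002], 'tau': [-0.0, -37.232, 25.241, 0.017, -0.0, -0.0], 'eef_pos': [0.13, 0.482, 0.23], 'tool_rot': [0.132, 0.991, -0.001, -0.0], 'ft_force': [-0.45, 0.553, 0.319], 'ft_torque': [-0.022, 0.02, -0.004], 'grasp_force': 0.0, 'grip_width': 0.085} 0.0187
top [[389.1, 0.0, 252.5], [0.0, 389.1, 196.6], [0.0, 0.0, 1.0]] [ 0.411 -0.002  0.961] [[0.014, -1.0, -0.002], [-0.98, -0.013, -0.199], [0.199, 0.005, -0.98]]
scene [[361.0, 0.0, 250.9], [0.0, 361.0, 192.0], [0.0, 0.0, 1.0]] [0.98  0.493 0.793] [[-0.76, 0.65, 0.004], [0.479, 0.563, -0.673], [-0.44, -0.51, -0.74]]
```

View pics/top0.png

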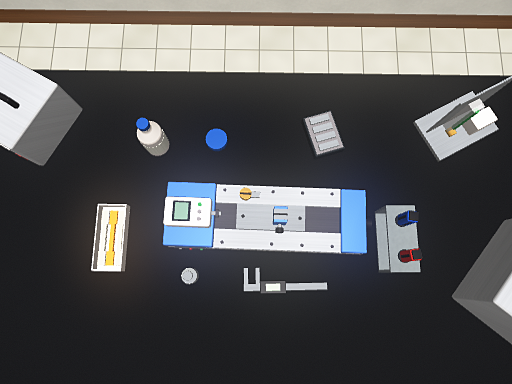

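View pics/scene0.png

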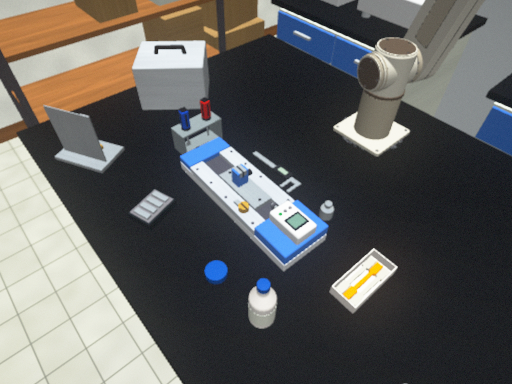

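The top view shows the headstock at about (190,215), end cap (354,220), jaw body (281,214), brass screw (246,194), blue driver (407,217) in hole_b and red driver (408,256) in hole_a. The scene view agrees with this layout. Next I'll measure these with colour masks.

```bash
cat > h.py <<'E'
from workcell import bot, optics
import cv2,numpy as np
from scipy.spatial.transform import Rotation as Ro
def ray(c,uv,z):
    R,t=np.array(c["R"]),np.array(c["t"]);o=-R.T@t
    d=R.T@np.linalg.solve(np.array(c["mtx"]),[uv[0],uv[1],1.]);return o+d*(z-o[2])/d[2]
def proj(c,X):
    p=np.array(c["mtx"])@(np.array(c["R"])@np.array(X)+np.array(c["t"]));return p[:2]/p[2]
def blobs(im,lo,hi,amin=15):
    m=cv2.inRange(cv2.cvtColor(im,cv2.COLOR_RGB2HSV),np.array(lo),np.array(hi))
    cs,_=cv2.findContours(m,cv2.RETR_EXTERNAL,cv2.CHAIN_APPROX_NONE)
    return sorted([k for k in cs if cv2.contourArea(k)>amin],key=cv2.contourArea,reverse=True)
E
python3 - <<'E'
from h import *
im=cv2.imread("pics/top0.png")[...,::-1].copy();c=optics.calibration("top")
for nm,lo,hi in(("blue",(100,120,60),(125,255,255)),("brass",(12,90,90),(30,255,255)),("red",(0,150,60),(8,255,255))):
    for k in blobs(im,lo,hi):
        r=cv2.minAreaRect(k);print(nm,cv2.contourArea(k),np.round(r[0],1),np.round(r[1],1),round(r[2],1),[np.round(ray(c,r[0],z),3)[:2].tolist() for z in(.061,.0745,.113,.152)])
c=optics.calibration("wrist");print(np.round(c["mtx"],1).tolist(),(-np.array(c["R"]).T@c["t"]).round(3),np.round(c["R"],3).tolist())
E
```

```text
blue 1558.0 [353. 221.] [64. 26.] 90.0 [[0.539, -0.232], [0.537, -0.229], [0.531, -0.219], [0.526, -0.209]]
blue 679.0 [190.9 195.4] [48.6 27.1] 2.9 [[0.595, 0.149], [0.592, 0.146], [0.584, 0.14], [0.576, 0.133]]
blue 457.5 [188.  230.5] [31. 50.] 90.0 [[0.511, 0.151], [0.51, 0.149], [0.506, 0.143], [0.501, 0.136]]
blue 371.5 [216. 139.] [22. 22.] 90.0 [[0.736, 0.094], [0.731, 0.092], [0.717, 0.088], [0.703, 0.084]]
blue 124.5 [142.5 124. ] [13.4 12. ] 45.0 [[0.772, 0.276], [0.766, 0.271], [0.751, 0.26], [0.735, 0.248]]
blue 89.5 [406.1 218. ] [13.1 19.6] 76.0 [[0.548, -0.356], [0.546, -0.351], [0.54, -0.336], [0.534, -0.32]]
blue 20.5 [279.5 222. ] [13.  4.] 0.0 [[0.534, -0.061], [0.532, -0.06], [0.527, -0.057], [0.522, -0.055]]
brass 5308.0 [255.5  18.6] [511.1  12.9] 0.7 [[1.067, 0.002], [1.057, 0.002], [1.029, 0.001], [1.0, 0.001]]
brass 301.5 [111.3 237.5] [ 8.4 53.9] 5.3 [[0.493, 0.328], [0.491, 0.323], [0.488, 0.309], [0.484, 0.295]]
brass 40.0 [245.  196.5] [ 5. 10.] 90.0 [[0.594, 0.021], [0.591, 0.02], [0.583, 0.019], [0.575, 0.018]]
brass 34.0 [245. 190.] [ 4. 10.] 90.0 [[0.609, 0.021], [0.606, 0.02], [0.598, 0.02], [0.589, 0.019]]
brass 31.0 [451.  132.1] [5.8 9.9] 80.5 [[0.761, -0.479], [0.756, -0.472], [0.741, -0.452], [0.726, -0.431]]
[[278.2, 0.0, 252.7], [0.0, 278.2, 189.8], [0.0, 0.0, 1.0]] [0.055 0.502 0.374] [[0.261, 0.965, -0.002], [0.922, -0.248, 0.299], [0.288, -0.08, -0.954]]
```

```bash
cat >> h.py <<'E'
def togo(p,yaw):
    """tool-down target: p TCP, yaw = world angle of tool x; prints rotvec and shift in the tool's axes"""
    o=bot.get_obs();R0=Ro.from_quat(o["tool_rot"])
    M=np.array([[np.cos(yaw),np.sin(yaw),0],[np.sin(yaw),-np.cos(yaw),0],[0,0,-1]])
    rv=(R0.inv()*Ro.from_matrix(M)).as_rotvec();d=R0.inv().apply(np.array(p)-o["eef_pos"])
    print("rot",rv.round(4),"shift",d.round(4),"len",np.linalg.norm(d).round(3),"j",np.round(o["joint_pos"],2))
E
python3 -c "
from h import *
togo([.52,-.10,.25],np.pi)"
echo '[[0,0,-0.265,-0.52,-0.46,-0.02,0],[0,0,-0.265,-0.52,-0.46,-0.02,0],[0,0,-0.265,-0.52,-0.46,-0.02,0],[0,0,-0.265,-0.52,-0.46,-0.02,0],[0,0,-0.265,-0.52,-0.46,-0.02,0],[0,0,-0.265,-0.52,-0.46,-0.02,0],[0,0,-0.265,-0.52,-0.46,-0.02,0],[0,0,-0.265,-0.52,-0.46,-0.02,0],[0,0,-0.265,-0.52,-0.46,-0.02,0],[0,0,-0.265,-0.52,-0.46,-0.02,0]]' | python3 jog.py
python3 - <<'E'
from h import *
togo([.52,-.10,.25],np.pi)
E
```

```text
rot [-0.0019 -0.0003 -0.2638] shift [-0.5281 -0.4604 -0.0186] len 0.701 j [ 1.31  0.24  0.    1.34 -0.    1.57]
clock: 1.35
eef_pos: [0.4732, -0.0384, 0.249]
tool_rot: [-0.0, 1.0, 0.0, -0.0]
ft_force: [1.1, 1.2, 0.7]
grip_width: -0.0
grasp_force: 0.0
rot [ 0.0004 -0.0002  0.0008] shift [-0.0468 -0.0617 -0.001 ] len 0.077 j [-0.08  0.18 -0.02  1.37  0.   -0.08]
```

Run:
```python
from h import *
c=optics.calibration("wrist");im=optics.camera("wrist");cv2.imwrite("pics/w1.png",im[...,::-1]);np.savez("w1.npz",**c)
for nm,lo,hi in(("blue",(100,120,60),(125,255,255)),("brass",(12,90,90),(30,255,255))):
    for k in blobs(im,lo,hi,60):
        r=cv2.minAreaRect(k);print(nm,cv2.contourArea(k),np.round(r[0],1),np.round(r[1],1),round(r[2],1),[np.round(ray(c,r[0],z),4)[:2].tolist() for z in(.0745,.113)])
```

```text
blue 5219.5 [104.4 214. ] [118.4  52.1] 80.1 [[0.5266, -0.2216], [0.5107, -0.1995]]
blue 4178.0 [404.5 198.5] [109.8  65.2] 1.4 [[0.5061, 0.1453], [0.4927, 0.123]]
blue 1505.0 [391.4 260.6] [89.6 39.9] 1.2 [[0.5918, 0.1422], [0.5681, 0.1202]]
blue 387.0 [234.5 221. ] [20. 25.] 90.0 [[0.5358, -0.0613], [0.5189, -0.0587]]
blue 178.0 [342.2 320.7] [26.7  8.2] 34.7 [[0.688, 0.0873], [0.6527, 0.0721]]
blue 155.5 [  6. 231.] [22. 12.] 90.0 [[0.5496, -0.3487], [0.531, -0.3113]]
brass 366.0 [297.3 262.2] [24.  19.9] 71.6 [[0.5943, 0.0195], [0.5702, 0.0124]]
```

View pics/w1.png

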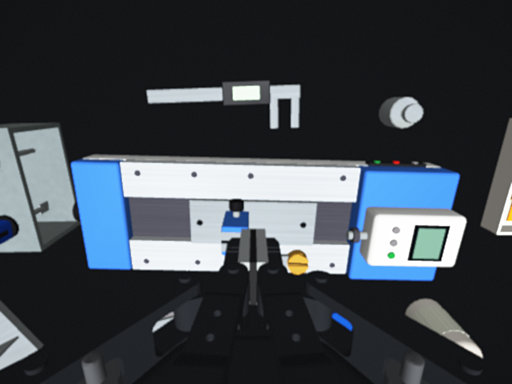

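The wrist view shows the -x rail bolts at (137,173)–(342,178), jaw body (235,222), knob (236,206) and screw (297,262). The slot is nearly horizontal in the picture. The gauge rod tip is at (355,236). Next is the stand yaw from the bolts and rail edges.

Run:
```python
from h import *
im=cv2.imread("pics/w1.png");g=cv2.cvtColor(im,cv2.COLOR_BGR2GRAY).astype(float);c=dict(np.load("w1.npz"))
# rail edges (top z=57): strongest gradient per column
def edge(cols,r0,r1,sg,z):
    P=[]
    for u in cols:
        d=sg*np.gradient(cv2.GaussianBlur(g,(3,3),0)[:,u])[r0:r1];i=d.argmax()
        if 0<i<len(d)-1:
            a,b,e=d[i-1:i+2];P.append(ray(c,(u,r0+i+.5*(a-e)/(a-2*b+e+1e-9)),z))
    P=np.array(P);k=np.polyfit(P[:,1],P[:,0],1);res=P[:,0]-np.polyval(k,P[:,1]);ok=abs(res)<.002
    k=np.polyfit(P[ok,1],P[ok,0],1);print("x=%.4f at y=-.045, slope %.4f n%d/%d sd%.4f"%(np.polyval(k,-.045),k[0],ok.sum(),len(ok),res[ok].std()))
edge(list(range(135,186))+list(range(320,346)),188,208,-1,.057)  # -x rail inner edge
edge(list(range(135,186))+list(range(320,346)),232,248,1,.057)   # +x rail inner (top edge)
edge(list(range(140,350)),262,280,-1,.057)
# bolts
m=(g[165:190,125:352]<110).astype(np.uint8)
n,_,st,ce=cv2.connectedComponentsWithStats(m)
for s,q in zip(st[1:],ce[1:]):
    if 4<s[4]<60:print("bolt",q+[125,165],ray(c,q+[125,165],.057).round(4))
big=cv2.resize(im[180:290,180:380],None,fx=4,fy=4,interpolation=cv2.INTER_CUBIC);cv2.imwrite("pics/w1z.png",big)
```

```text
x=0.5135 at y=-.045, slope 0.0240 n77/77 sd0.0001
x=0.5744 at y=-.045, slope 0.0246 n77/77 sd0.0001
x=0.6187 at y=-.045, slope 0.0114 n111/203 sd0.0009
bolt [136.86666667 172.53333333] [ 0.4783 -0.1825  0.057 ]
bolt [193.66666667 174.25      ] [ 0.4804 -0.1122  0.057 ]
bolt [250.28571429 175.5       ] [ 0.482  -0.0418  0.057 ]
bolt [342.64285714 177.71428571] [0.4847 0.0736 0.057 ]
```

View pics/w1z.png

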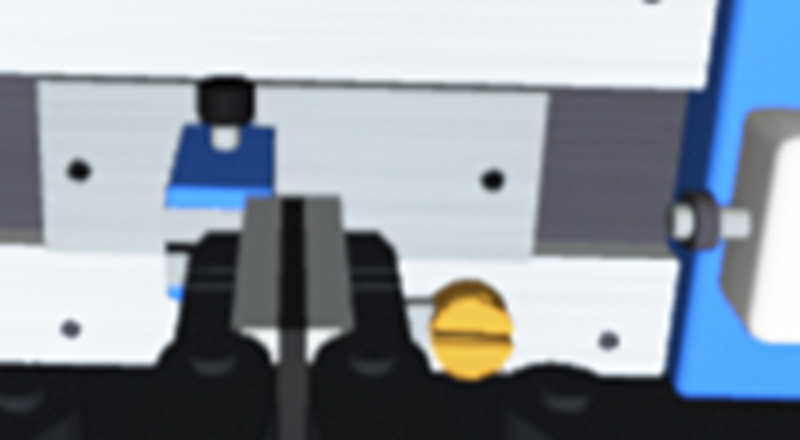

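The zoom shows the slot nearly along the stand's y, so the clamp is near 0. Shoe edges are at zoom (40,165) and (541,175), and the top of the screw head is centred at zoom (471,341). The stand yaw measures -0.024 and the channel 61 mm wide, against 62 expected.

Run:
```python
from h import *
im=cv2.imread("pics/w1.png");g=cv2.cvtColor(im,cv2.COLOR_BGR2GRAY).astype(float);c=dict(np.load("w1.npz"))
r=ray(c,(190.4,221),.063);f=ray(c,(315.3,223.7),.063);print("shoe rear/front",r.round(4),f.round(4),np.linalg.norm(f-r))
print("screw",ray(c,(180+471/4,180+341/4),.0745).round(4))
y=-.024; n=np.array([-np.sin(y),np.cos(y)]);mid=(r+f)[:2]/2
jaw=np.array([.544+.0242*((mid-20e-3*n)[1]+.045),(mid-20e-3*n)[1]]);print("grip origin",jaw.round(4))
p=jaw-.043*n;print("start TCP",p.round(4));togo([*p,.15],np.pi+y);togo([*p,.077],np.pi+y)
# slot direction: dark line in brass head
x0,y0=285,252;sub=g[258:276,288:309];print(sub[4:12].astype(int))
```

```text
shoe rear/front [ 0.5409 -0.1189  0.063 ] [0.5446 0.0422 0.063 ] 0.16116607222987675
screw [0.5987 0.0204 0.0745]
grip origin [ 0.5437 -0.0584]
start TCP [ 0.5426 -0.1014]
rot [-0.0052  0.0032  0.0184] shift [-0.0655 -0.056   0.0991] len 0.131 j [-0.09  0.19 -0.02  1.36 -0.   -0.08]
rot [-0.0052  0.0032  0.0184] shift [-0.0652 -0.0556  0.1721] len 0.192 j [-0.09  0.19 -0.02  1.36 -0.   -0.08]
[[139 141 154 158 159 160 162 164 169 170 171 173 178 190 198 200 201 199
  197 207 233]
 [126  98  99 104 106 108 109 111 115 115 114 111 116 131 141 143 143 141
  144 187 237]
 [151 129 129 129 131 135 135 135 133 129 123 117 111 107 106 101  96  90
   91 148 234]
 [167 149 149 150 148 151 149 148 147 145 142 139 135 131 129 128 125 119
  112 138 213]
 [193 176 175 175 174 173 173 172 170 169 169 168 168 168 167 169 167 165
  160 167 210]
 [217 200 196 197 196 197 196 195 194 195 196 196 196 197 195 195 195 194
  192 201 225]
 [229 210 201 200 200 201 201 201 202 201 203 203 203 202 202 202 202 202
  204 217 236]
 [231 218 201 199 199 199 199 200 200 199 199 199 200 199 200 200 199 203
  215 227 240]]
```

```bash
echo '[[0,0,0.024,-0.065,-0.056,0.09,0],[0,0,0.024,-0.065,-0.056,0.09,0],[0,0,0.024,-0.065,-0.056,0.09,0],[0,0,0.024,-0.065,-0.056,0.15,0],[0,0,0.024,-0.065,-0.056,0.172,0],[0,0,0.024,-0.065,-0.056,0.172,0],[0,0,0.024,-0.065,-0.056,0.172,0]]' | python3 jog.py
python3 - <<'E'
from h import *
togo([.5426,-.1014,.077],np.pi-.024)
E
```

```text
clock: 2.28
eef_pos: [0.5386, -0.092, 0.0793]
tool_rot: [0.011, 1.0, -0.0, 0.001]
ft_force: [0.6, -0.6, 0.4]
grip_width: 0.0
grasp_force: 0.0
rot [-0.0004  0.0029  0.0018] shift [-0.0042 -0.0093  0.0023] len 0.01 j [-0.17  0.44 -0.12  1.    0.   -0.15]
```

```bash
echo '[[0,0,0,-0.004,0.003,0,0],[0,0,0,-0.004,0.006,0,0],[0,0,0,-0.004,0.009,0,0],[0,0,0,-0.004,0.012,0,0],[0,0,0,-0.004,0.014,0,0],[0,0,0,-0.004,0.014,0,0]]' | python3 jog.py
echo '[[0,0,0,0,0.0015,0,0],[0,0,0,0,0.003,0,0],[0,0,0,0,0.003,0,0]]' | python3 jog.py
```

```text
clock: 3.02
eef_pos: [0.542, -0.0782, 0.0772]
tool_rot: [0.011, 1.0, 0.0, 0.0]
ft_force: [0.4, -0.6, 0.9]
grip_width: 0.0001
grasp_force: 0.8
clock: 3.4
eef_pos: [0.5419, -0.0752, 0.0771]
tool_rot: [0.011, 1.0, 0.0, -0.0]
ft_force: [0.8, -0.9, 1.4]
grip_width: -0.0
grasp_force: 0.8
```

```bash
cat >> h.py <<'E'
def shoe(im,c,zs=.063):
    """grip origin y from the shoe's front edge, scanned along channel lines at several x offsets"""
    g=cv2.GaussianBlur(cv2.cvtColor(im,cv2.COLOR_RGB2GRAY),(3,3),0).astype(np.float32);out=[]
    for off in(-.022,-.018,-.014,-.010):
        ys=np.arange(-.02,.10,.0005);P=np.array([proj(c,[.544+off+.0242*(y+.045),y,zs]) for y in ys],np.float32)
        v=cv2.remap(g,P[:,:1],P[:,1:],cv2.INTER_LINEAR)[:,0];d=v[:-6]-v[6:];i=d.argmax();out.append((round(float(ys[i]+.0015-.1),4),int(d[i])))
    return out
E
python3 - <<'E'
from h import *
im=cv2.imread("pics/w1.png")[...,::-1].copy();print(shoe(im,dict(np.load("w1.npz"))))
c=optics.calibration("wrist");im=optics.camera("wrist");cv2.imwrite("pics/w2.png",im[...,::-1]);print(shoe(im,c))
E
```

```text
[(-0.058, 91), (-0.058, 89), (-0.058, 86), (-0.0585, 88)]
[(-0.045, 117), (-0.0455, 114), (-0.0455, 120), (-0.0455, 117)]
```

```bash
echo '[[0,0,0,0,0.0015,0,0],[0,0,0,0,0.003,0,0],[0,0,0,0,0.0045,0,0],[0,0,0,0,0.005,0,0]]' | python3 jog.py
```

```text
clock: 3.95
eef_pos: [0.5418, -0.0698, 0.077]
tool_rot: [0.011, 1.0, 0.001, -0.0]
ft_force: [-0.5, 0.1, -1.1]
grip_width: 0.0003
grasp_force: 0.0
```

```bash
echo '[[0,0,0,0,0.0015,0,0],[0,0,0,0,0.003,0,0],[0,0,0,0,0.004,0,0]]' | python3 jog.py
```

```text
clock: 4.32
eef_pos: [0.5419, -0.0666, 0.077]
tool_rot: [0.011, 1.0, -0.0, -0.0]
ft_force: [0.2, -3.9, -0.8]
grip_width: -0.0
grasp_force: 2.0
```

```bash
python3 - <<'E'
from h import *
c=optics.calibration("wrist");im=optics.camera("wrist");print(shoe(im,c),shoe(im,c,.057),np.round(bot.get_obs()["ft_force"],1))
E
echo '[[0,0,0,0,0.0015,0,0],[0,0,0,0,0.003,0,0],[0,0,0,0,0.004,0,0]]' | python3 jog.py
```

```text
[(-0.0415, 113), (-0.0415, 115), (-0.0415, 117), (-0.042, 114)] [(-0.0365, 121), (-0.037, 116), (-0.037, 115), (-0.037, 116)] [ 0.2 -4.  -0.6]
clock: 4.75
eef_pos: [0.542, -0.0664, 0.0774]
tool_rot: [0.013, 1.0, -0.004, -0.0]
ft_force: [-1.7, -14.6, 0.7]
grip_width: -0.0002
grasp_force: 7.3
```

```bash
echo '[[0,0,0,0,-0.012,0,0],[0,0,0,0,-0.012,-0.05,0],[0,0,0,0,-0.012,-0.10,0],[0,0,0,0,-0.012,-0.12,0],[0,0,0,0,-0.012,-0.12,0]]' | python3 jog.py
python3 - <<'E'
from h import *
c=optics.calibration("wrist");im=optics.camera("wrist");cv2.imwrite("pics/w3.png",im[...,::-1]);np.savez("w3.npz",**c)
print(shoe(im,c),shoe(im,c,.057))
cv2.imwrite("pics/w3z.png",cv2.resize(im[130:330,120:440,::-1],None,fx=2.5,fy=2.5,interpolation=cv2.INTER_CUBIC))
E
echo '[[0,0,0,0.02,-0.06,-0.08,0.06],[0,0,0,0.02,-0.12,-0.08,0.06],[0,0,0,0.02,-0.18,-0.08,0.06],[0,0,0,0.02,-0.19,-0.08,0.06],[0,0,0,0.02,-0.19,-0.08,0.06],[0,0,0,0.02,-0.19,-0.08,0.06]]' | python3 jog.py
python3 - <<'E'
from h import *
c=optics.calibration("wrist");im=optics.camera("wrist");cv2.imwrite("pics/r1.png",im[...,::-1]);np.savez("r1.npz",**c)
E
```

```text
clock: 5.38
eef_pos: [0.5435, -0.0741, 0.1992]
tool_rot: [0.011, 1.0, 0.0, 0.002]
ft_force: [-1.3, 0.7, -0.7]
grip_width: 0.0002
grasp_force: 0.0
[(-0.04, 99), (-0.04, 98), (-0.04, 101), (-0.04, 96)] [(-0.037, 101), (-0.0375, 96), (-0.037, 100), (-0.0375, 100)]
clock: 6.18
eef_pos: [0.5171, -0.2631, 0.2754]
tool_rot: [0.011, 1.0, 0.001, -0.001]
ft_force: [-0.5, -0.1, 0.3]
grip_width: 0.06
grasp_force: 0.0
```

View pics/w3z.png

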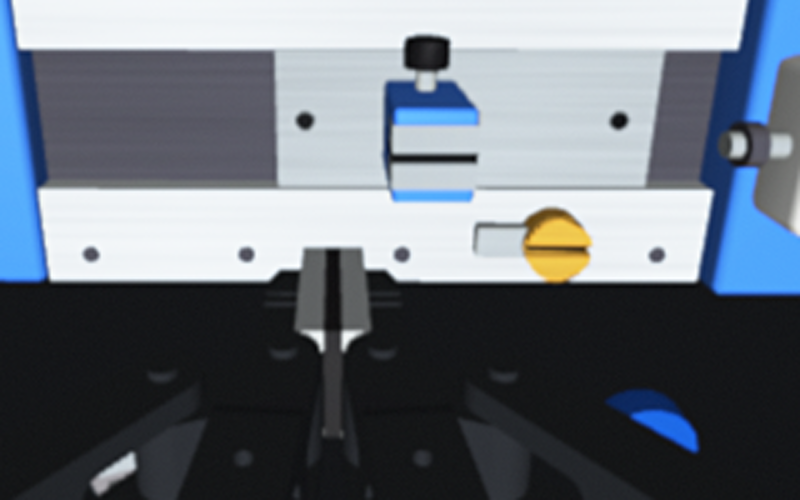

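View pics/r1.png

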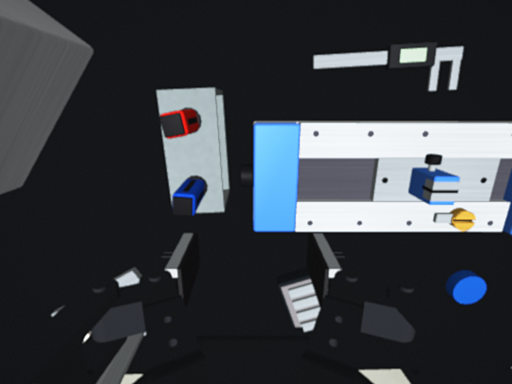

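The shoe is now flush with the rails: at z=57 mm both views give the same grip y, and it stopped dead, so it's home. The toe points to -y at zoom (500,240) and the slot runs level through (557,247). In r1 the blue handle is at (189,195) and the red one at (180,122).

```bash
python3 - <<'E'
from h import *
c=dict(np.load("r1.npz"))
for uv in((184,205),(176,126)):print(ray(c,uv,.152).round(4))
for uv in((157,90),(215,88),(225,212),(168,216)):print("rack",ray(c,uv,.085).round(4))
togo([.61,-.335,.28],np.pi-.024)
E
echo '[[0,0,0,-0.092,-0.062,0,0.06],[0,0,0,-0.092,-0.070,0,0.06],[0,0,0,-0.092,-0.070,0,0.06],[0,0,0,-0.092,-0.070,0,0.06]]' | python3 jog.py
python3 - <<'E'
from h import *
c=optics.calibration("wrist");im=optics.camera("wrist");cv2.imwrite("pics/r2.png",im[...,::-1]);np.savez("r2.npz",**c)
for k in blobs(im,(100,100,30),(125,255,255),60):
    r=cv2.minAreaRect(k);print("blue",cv2.contourArea(k),np.round(r[0],1),np.round(r[1],1),round(r[2],1),ray(c,r[0],.152).round(4))
u,v=proj(c,[.54,-.335,.152]).astype(int);u0=max(0,u-70);v0=max(0,v-50);print(u0,v0)
cv2.imwrite("pics/r2z.png",cv2.resize(im[v0:v0+100,u0:u0+140,::-1],None,fx=5,fy=5,interpolation=cv2.INTER_CUBIC))
E
```

```text
[ 0.5375 -0.3341  0.152 ]
[ 0.4584 -0.3341  0.152 ]
rack [ 0.4228 -0.3694  0.085 ]
rack [ 0.4222 -0.3037  0.085 ]
rack [ 0.5727 -0.3002  0.085 ]
rack [ 0.5765 -0.3743  0.085 ]
rot [ 0.0018 -0.0023  0.0022] shift [-0.0942 -0.0703 -0.0045] len 0.118 j [-0.47  0.4   0.34  1.51  0.   -0.45]
clock: 6.72
eef_pos: [0.6082, -0.3344, 0.2757]
tool_rot: [0.011, 1.0, 0.001, -0.001]
ft_force: [-0.4, -0.2, 0.4]
grip_width: 0.06
grasp_force: 0.0
blue 6213.0 [332.6 104.4] [ 52.2 130.7] 4.3 [ 0.5333 -0.2595  0.152 ]
blue 691.0 [493.5 109.5] [33. 35.] 90.0 [ 0.541  -0.1101  0.152 ]
blue 607.0 [251. 110.] [26. 26.] 90.0 [ 0.5367 -0.3348  0.152 ]
blue 296.0 [504.5 238. ] [32. 13.] 90.0 [ 0.6737 -0.0672  0.152 ]
180 63
```

View pics/r2z.png

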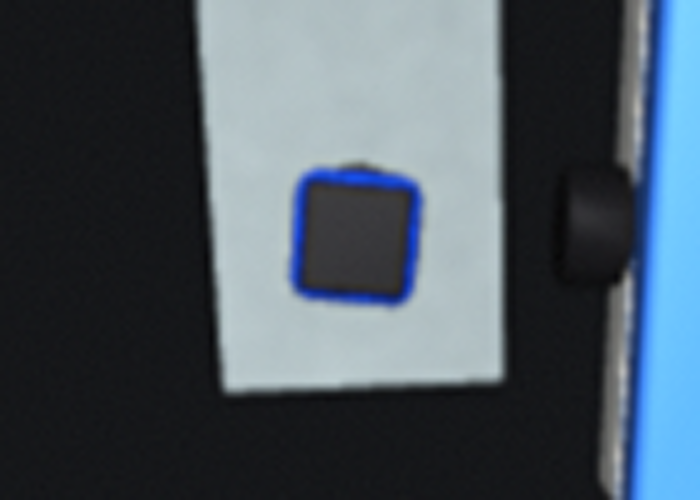

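The handle's square top is at crop (356,237), turned about 0.1 rad, and the rack's end edge is at crop row 385. Next I'll work out its yaw and centre.

```bash
cat >> h.py <<'E'
def square(im,c,X,z,half=24):
    """blue square near world point X: upsample, fill, min-area rectangle of its corners on plane z"""
    u,v=np.round(proj(c,X)).astype(int);u0,v0=u-half,v-half;b=im[max(0,v0):v+half,u0:u+half].astype(np.float32);v0=max(0,v0)
    s=8;B=cv2.resize(b[...,2]-b[...,0],None,fx=s,fy=s,interpolation=cv2.INTER_CUBIC)
    k=max(cv2.findContours((B>60).astype(np.uint8),cv2.RETR_EXTERNAL,cv2.CHAIN_APPROX_NONE)[0],key=cv2.contourArea)[:,0]
    P=np.array([ray(c,((p[0]+.5)/s-.5+u0,(p[1]+.5)/s-.5+v0),z)[:2] for p in cv2.convexHull(k)[:,0]],np.float32)
    r=cv2.minAreaRect(P*1000);return np.round(r[0],1),np.round(r[1],1),round(r[2],1)
E
python3 - <<'E'
from h import *
im=cv2.imread("pics/r2.png")[...,::-1].copy();c=dict(np.load("r2.npz"))
r=square(im,c,[.5367,-.3348,.152],.152);print(r)
y=np.radians(r[2]);y=(y+np.pi/4)%(np.pi/2)-np.pi/4;print("yaw",y)
togo([*(r[0]/1000),.20],np.pi+y)
E
```

```text
(array([ 536.8, -335.2]), array([23.9, 24.1]), 84.2)
yaw -0.10122909661567103
rot [ 0.0006 -0.0006  0.0801] shift [ 0.071  -0.0024  0.0775] len 0.105 j [-0.5   0.67  0.79  1.69  0.   -0.48]
```

```bash
echo '[[0,0,0.08,0.05,-0.002,0.03,0.055],[0,0,0.08,0.071,-0.0024,0.07,0.055],[0,0,0.08,0.071,-0.0024,0.0775,0.055],[0,0,0.08,0.071,-0.0024,0.0775,0.055],[0,0,0.08,0.071,-0.0024,0.0775,0.055]]' | python3 jog.py
python3 - <<'E'
from h import *
togo([.5368,-.3352,.1025],np.pi-.101)
E
```

```text
clock: 7.4
eef_pos: [0.5397, -0.3375, 0.2032]
tool_rot: [0.051, 0.999, -0.002, 0.003]
ft_force: [0.1, -0.2, 0.1]
grip_width: 0.0552
grasp_force: 0.0
rot [-0.0029  0.0063 -0.0007] shift [0.0037 0.0023 0.1007] len 0.101 j [-0.56  0.52  0.35  1.39  0.   -0.46]
```

```bash
echo '[[0,0,0,0.002,0.0015,0.02,0.055],[0,0,0,0.002,0.0015,0.06,0.055],[0,0,0,0.002,0.0015,0.06,0.055],[0,0,0,0.002,0.0015,0.06,0.055]]' | python3 jog.py
python3 - <<'E'
from h import *
togo([.5368,-.3352,.1025],np.pi-.101)
E
```

```text
clock: 7.9
eef_pos: [0.5369, -0.3358, 0.1418]
tool_rot: [0.051, 0.999, -0.001, 0.001]
ft_force: [0.3, -0.1, 0.6]
grip_width: 0.0544
grasp_force: 0.0
rot [-0.0014  0.003  -0.0014] shift [0.0002 0.0006 0.0393] len 0.039 j [-0.56  0.55  0.23  1.25  0.   -0.46]
```

```bash
echo '[[0,0,0,0,0.0006,0.02,0.055],[0,0,0,0,0.0006,0.039,0.055],[0,0,0,0,0.0006,0.039,0.055],[0,0,0,0,0.0006,0.039,0.055],[0,0,0,0,0.0006,0.039,0.01],[0,0,0,0,0.0006,0.039,0.01],[0,0,0,0,0.0006,0.039,0.01],[0,0,0,0,0.0006,0.039,0.01]]' | python3 jog.py
echo '[[0,0,0,0,0,0,0.01],[0,0,0,0,0,0,0.01]]' | python3 jog.py
```

```text
clock: 8.9
eef_pos: [0.536, -0.3348, 0.102]
tool_rot: [0.051, 0.999, -0.001, 0.001]
ft_force: [0.0, 0.7, 5.9]
grip_width: 0.0232
grasp_force: 59.2
clock: 9.15
eef_pos: [0.536, -0.3349, 0.102]
tool_rot: [0.051, 0.999, -0.001, 0.001]
ft_force: [-0.5, 0.5, 5.6]
grip_width: 0.0233
grasp_force: 59.2
```

```bash
echo '[[0,0,0,0,0,-0.02,0.01],[0,0,0,0,0,-0.06,0.01],[0,0,0,0,0,-0.11,0.01],[0,0,0,0,0,-0.135,0.01],[0,0,0,0,0,-0.135,0.01],[0,0,0,0,0,-0.135,0.01]]' | python3 jog.py
python3 - <<'E'
from h import *
# slot from w3 (closer view): brass head
c=dict(np.load("w3.npz"));im=cv2.imread("pics/w3.png")[...,::-1].copy()
k=blobs(im,(12,90,60),(30,255,255),20)
for q in k:
    r=cv2.minAreaRect(q);print(cv2.contourArea(q),np.round(r[0],1),np.round(r[1],1))
print("screw (zoom 557,247)",ray(c,(120+557/2.5,130+247/2.5),.0745).round(4))
g=cv2.GaussianBlur(cv2.cvtColor(im,cv2.COLOR_RGB2GRAY),(3,1),0).astype(float)
P=[]
for u in range(333,354):
    col=g[222:236,u];i=np.argmin(col[2:-2])+2;a,b,e=col[i-1:i+2];v=222+i+.5*(a-e)/(a-2*b+e);P.append(ray(c,(u,v),.072)[:2]);
P=np.array(P);print(P[::4].round(4).tolist());print("slot slope dx/dy",np.polyfit(P[:,1],P[:,0],1).round(3))
togo([.598,-.045,.27],np.pi-.101+np.pi/2)
E
```

```text
clock: 9.9
eef_pos: [0.5345, -0.334, 0.2336]
tool_rot: [0.051, 0.999, 0.001, -0.002]
ft_force: [-1.4, -0.4, -1.4]
grip_width: 0.0231
grasp_force: 64.3
564.5 [341.  227.5] [29.  24.7]
screw (zoom 557,247) [0.596  0.0198 0.0745]
[[0.5972, 0.0102], [0.5973, 0.0144], [0.5974, 0.0187], [0.5976, 0.023], [0.5979, 0.0273], [0.5981, 0.0316]]
slot slope dx/dy [0.044 0.597]
rot [ 3.6000e-03 -1.3000e-03 -1.5726e+00] shift [-0.0334  0.294  -0.0361] len 0.298 j [-0.56  0.51  0.41  1.47 -0.   -0.46]
```

```bash
echo '[[0,0,-0.18,-0.0266,0.04,0,0.01],[0,0,-0.36,-0.0266,0.08,0,0.01],[0,0,-0.54,-0.0266,0.12,0,0.01],[0,0,-0.72,-0.0266,0.16,0,0.01],[0,0,-0.90,-0.0266,0.20,0,0.01],[0,0,-1.08,-0.0266,0.24,0,0.01],[0,0,-1.26,-0.0266,0.28,0,0.01],[0,0,-1.44,-0.0266,0.32,0,0.01],[0,0,-1.62,-0.0266,0.359,0,0.01],[0,0,-1.628,-0.0266,0.359,0,0.01]]' | python3 jog.py
echo '[[0,0,0,0,0,0.03,0.01],[0,0,0,0,0,0.03,0.01],[0,0,0,0,0,0.03,0.01]]' | python3 jog.py
python3 - <<'E'
from h import *
togo([.5975,.0205,.18],np.pi-.101+1.628)
E
```

```text
clock: 11.15
eef_pos: [0.5974, 0.0227, 0.2329]
tool_rot: [-0.693, 0.721, 0.002, -0.002]
ft_force: [-0.6, 0.1, -1.9]
grip_width: 0.0231
grasp_force: 64.3
clock: 11.52
eef_pos: [0.5983, 0.0191, 0.2054]
tool_rot: [-0.69, 0.724, 0.0, -0.001]
ft_force: [0.3, 0.3, -1.4]
grip_width: 0.0231
grasp_force: 64.3
rot [ 0.0013 -0.0003 -0.0032] shift [-0.0013  0.0008  0.0254] len 0.025 j [ 0.03  0.45  0.24  1.36 -0.   -1.49]
```

```bash
echo '[[0,0,-0.003,-0.001,0.0008,0.015,0.01],[0,0,-0.003,-0.001,0.0008,0.029,0.01],[0,0,-0.003,-0.001,0.0008,0.029,0.01],[0,0,-0.003,-0.001,0.0008,0.029,0.01],[0,0,-0.003,-0.001,0.0008,0.029,0.01]]' | python3 jog.py
python3 - <<'E'
from h import *
c=optics.calibration("wrist");o=bot.get_obs();im=optics.camera("wrist");cv2.imwrite("pics/s1.png",im[...,::-1]);np.savez("s1.npz",**c)
T=Ro.from_quat(o["tool_rot"]);tip=o["eef_pos"]+T.apply([0,0,.087]);print(tip.round(4),proj(c,tip).round(1),proj(c,[.5975,.0205,.0745]).round(1))
u,v=proj(c,tip).astype(int);u0,v0=u-60,v-45;print(u0,v0)
cv2.imwrite("pics/s1z.png",cv2.resize(im[v0:v0+90,u0:u0+120,::-1],None,fx=6,fy=6,interpolation=cv2.INTER_CUBIC))
E
```

```text
clock: 12.15
eef_pos: [0.5982, 0.021, 0.1773]
tool_rot: [-0.692, 0.722, -0.0, 0.0]
ft_force: [-0.1, -0.3, -1.9]
grip_width: 0.0234
grasp_force: 64.3
[0.5983 0.021  0.0903] [251.3 194.9] [252.3 189. ]
191 149
```

View pics/s1z.png

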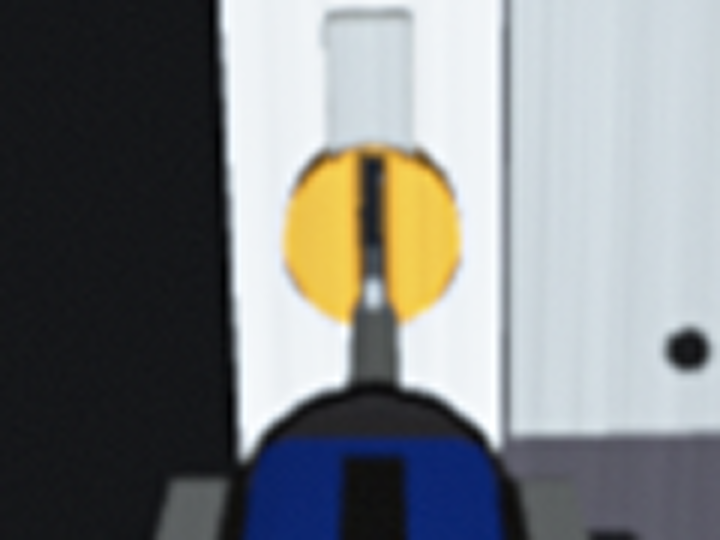

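The crop shows the blade directly over the slot and parallel to it: slot line at column 372, shank at 375. The toe points to -y, up in the crop. I'll lower it in.

```bash
echo '[[0,0,0,0,0,0.004,0.01],[0,0,0,0,0,0.008,0.01],[0,0,0,0,0,0.012,0.01],[0,0,0,0,0,0.015,0.01],[0,0,0,0,0,0.017,0.01],[0,0,0,0,0,0.018,0.01],[0,0,0,0,0,0.018,0.01]]' | python3 jog.py
echo '[[0,0,0,0,0,0.0015,0.01],[0,0,0,0,0,0.0015,0.01]]' | python3 jog.py
```

```text
clock: 13.08
eef_pos: [0.5978, 0.0209, 0.1587]
tool_rot: [-0.692, 0.722, -0.0, 0.0]
ft_force: [0.2, 0.0, -1.3]
grip_width: 0.0231
grasp_force: 64.3
clock: 13.32
eef_pos: [0.5978, 0.021, 0.1572]
tool_rot: [-0.692, 0.722, -0.0, 0.0]
ft_force: [-0.1, 0.2, -0.9]
grip_width: 0.0235
grasp_force: 64.3
```

```bash
echo '[[0,0,0.08,0,0,0,0.01],[0,0,0.2,0,0,0,0.01],[0,0,0.34,0,0,0,0.01],[0,0,0.48,0,0,0,0.01],[0,0,0.62,0,0,0,0.01],[0,0,0.76,0,0,0,0.01],[0,0,0.9,0,0,0,0.01],[0,0,1.04,0,0,0,0.01],[0,0,1.16,0,0,0,0.01],[0,0,1.2,0,0,0,0.01]]' | python3 jog.py
python3 - <<'E'
from h import *
o=bot.get_obs();print(o["ft_torque"].round(3),o["ft_force"].round(1));togo(o["eef_pos"],np.pi-.024)
E
```

```text
clock: 14.58
eef_pos: [0.5981, 0.0211, 0.1573]
tool_rot: [-0.163, 0.987, 0.0, 0.0]
ft_force: [0.7, 0.3, -2.2]
grip_width: 0.0232
grasp_force: 64.2
[ 0.07  -0.114  0.059] [ 0.7  0.3 -2.2]
rot [1.000e-04 6.000e-04 3.507e-01] shift [0. 0. 0.] len 0.0 j [ 0.04  0.47  0.15  1.24  0.   -0.29]
```

```bash
echo '[[0,0,0.1,0,0,0,0.01],[0,0,0.2,0,0,0,0.01],[0,0,0.3,0,0,0,0.01],[0,0,0.36,0,0,0,0.01],[0,0,0.38,0,0,0,0.01],[0,0,0.38,0,0,0,0.01]]' | python3 jog.py
python3 - <<'E'
from h import *
o=bot.get_obs();print(o["ft_torque"].round(3));togo(o["eef_pos"],np.pi-.024)
c=optics.calibration("wrist");im=optics.camera("wrist");cv2.imwrite("pics/s2.png",im[...,::-1]);np.savez("s2.npz",**c)
u,v=proj(c,[.598,.021,.0745]).astype(int);print(u,v)
cv2.imwrite("pics/s2z.png",cv2.resize(im[v-55:v+35,u-60:u+60,::-1],None,fx=6,fy=6,interpolation=cv2.INTER_CUBIC))
E
```

```text
clock: 15.32
eef_pos: [0.5981, 0.0211, 0.1573]
tool_rot: [0.026, 1.0, 0.0, 0.0]
ft_force: [1.3, -0.2, -1.1]
grip_width: 0.0231
grasp_force: 64.2
[ 0.226 -0.253 -0.002]
rot [ 0.0004  0.0006 -0.0271] shift [0. 0. 0.] len 0.0 j [0.04 0.47 0.15 1.24 0.   0.09]
253 196
```

View pics/s2z.png

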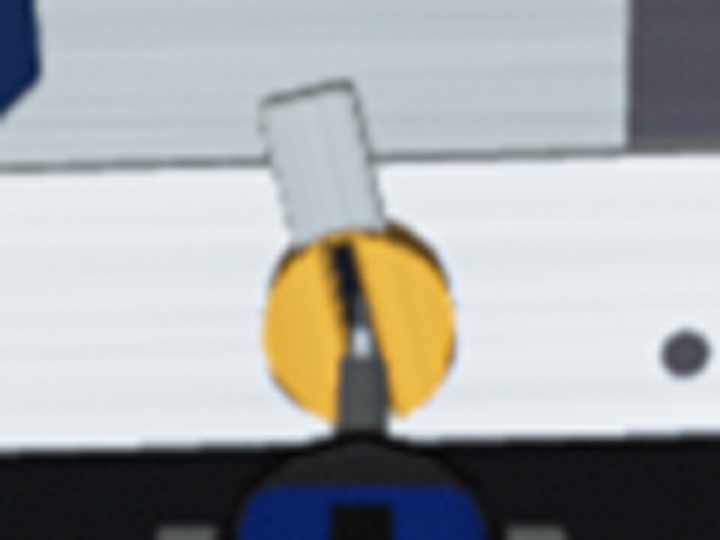

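The crop shows the toe over the shoe but still about 0.2 rad short of square because of play in the slot. The toe axis runs (340,235)→(307,92) and the rail line is tilted 0.025. I'll keep turning.

```bash
echo '[[0,0,0.06,0,0,0,0.01],[0,0,0.12,0,0,0,0.01],[0,0,0.17,0,0,0,0.01],[0,0,0.17,0,0,0,0.01]]' | python3 jog.py
python3 -c "
from h import *
print(bot.get_obs()['ft_torque'].round(3))"
echo '[[0,0,0.03,0,0,0,0.01],[0,0,0.03,0,0,0,0.01]]' | python3 jog.py
python3 - <<'E'
from h import *
o=bot.get_obs();print(o["ft_torque"].round(3));togo(o["eef_pos"],np.pi-.024)
c=optics.calibration("wrist");im=optics.camera("wrist");cv2.imwrite("pics/s3.png",im[...,::-1]);np.savez("s3.npz",**c)
E
```

```text
clock: 15.88
eef_pos: [0.5981, 0.0211, 0.1573]
tool_rot: [0.11, 0.994, 0.0, 0.0]
ft_force: [1.3, 1.2, -1.4]
grip_width: 0.0233
grasp_force: 64.2
[ 0.25  -0.449  0.041]
clock: 16.12
eef_pos: [0.5981, 0.0211, 0.1573]
tool_rot: [0.125, 0.992, 0.0, 0.0]
ft_force: [1.7, 0.8, -3.0]
grip_width: 0.0236
grasp_force: 64.2
[ 0.337 -0.595  0.048]
rot [ 0.0004  0.0005 -0.2276] shift [0. 0. 0.] len 0.0 j [0.04 0.47 0.15 1.24 0.   0.29]
```

```bash
cat >> h.py <<'E'
def slotang(im,c):
    """angle of the dark slot within the brass head's half nearer the toe, world, on z=.0745"""
    k=np.vstack(blobs(im,(12,90,60),(30,255,255),40)[:2]);h=cv2.convexHull(k);m=np.zeros(im.shape[:2],np.uint8);cv2.fillConvexPoly(m,h,1);m=cv2.erode(m,np.ones((3,3)))
    g=im.max(2);vv,uu=np.nonzero(m&(g<110));u0,v0=proj(c,[.598,.021,.0745]);ok=vv<v0-2
    P=np.array([ray(c,(u,v),.073)[:2] for u,v in zip(uu[ok],vv[ok])],np.float32)
    vx,vy,_,_=cv2.fitLine(P,cv2.DIST_L1,0,1e-5,1e-5)[:,0];return len(P),round(float(np.arctan(vy/vx)),3)
E
python3 - <<'E'
from h import *
for n in("s2","s3"):print(n,slotang(cv2.imread(f"pics/{n}.png")[...,::-1].copy(),dict(np.load(n+".npz"))),"target -.024")
E
echo '[[0,0,0.03,0,0,0,0.01],[0,0,0.03,0,0,0,0.01]]' | python3 jog.py
python3 - <<'E'
from h import *
o=bot.get_obs();print(o["ft_torque"].round(3));togo(o["eef_pos"],np.pi-.024)
c=optics.calibration("wrist");im=optics.camera("wrist");cv2.imwrite("pics/s4.png",im[...,::-1]);np.savez("s4.npz",**c);print(slotang(im,c))
E
```

```text
s2 (58, 0.136) target -.024
s3 (62, -0.081) target -.024
clock: 16.42
eef_pos: [0.598, 0.0211, 0.1573]
tool_rot: [0.14, 0.99, 0.0, 0.0]
ft_force: [3.1, 1.2, -2.6]
grip_width: 0.0232
grasp_force: 64.2
[ 0.489 -0.697  0.073]
rot [ 0.0004  0.0005 -0.2579] shift [0. 0. 0.] len 0.0 j [0.04 0.47 0.15 1.24 0.   0.32]
(63, -0.049)
```

```bash
echo '[[0,0,0.03,0,0,0,0.01],[0,0,0.03,0,0,0,0.01]]' | python3 jog.py
python3 - <<'E'
from h import *
o=bot.get_obs();print(o["ft_torque"].round(3));togo(o["eef_pos"],np.pi-.024)
c=optics.calibration("wrist");im=optics.camera("wrist");cv2.imwrite("pics/s5.png",im[...,::-1]);np.savez("s5.npz",**c);print(slotang(im,c))
# toe outline: rail/shoe boundary direction vs toe side edges, by Hough-free line segments
g=cv2.cvtColor(im,cv2.COLOR_RGB2GRAY);u,v=proj(c,[.598,.021,.0745]).astype(int)
L=cv2.createLineSegmentDetector().detect(cv2.resize(g[v-60:v,u-40:u+40],None,fx=4,fy=4,interpolation=cv2.INTER_CUBIC))[0][:,0]
for s in L:
    a=s.reshape(2,2)/4+[u-40,v-60];A,B=[ray(c,p,.0665)[:2] for p in a]
    if np.linalg.norm(B-A)>.009:print(A.round(4),B.round(4),"len",np.linalg.norm(B-A).round(3),"ang",((np.arctan2(*(B-A)[::-1])+np.pi/4)%(np.pi/2)-np.pi/4).round(3))
E
```

```text
clock: 16.73
eef_pos: [0.598, 0.0211, 0.1573]
tool_rot: [0.155, 0.988, 0.0, 0.0]
ft_force: [2.9, 1.1, -2.3]
grip_width: 0.0231
grasp_force: 64.1
[ 0.586 -0.758  0.115]
rot [ 0.0004  0.0004 -0.288 ] shift [0. 0. 0.] len 0.0 j [0.04 0.47 0.15 1.24 0.   0.35]
(59, -0.059)
[0.5758 0.0634] [0.5752 0.0292] len 0.034 ang -0.018
[0.5747 0.0148] [ 0.5742 -0.0086] len 0.023 ang -0.021
[0.5858 0.0223] [0.597  0.0224] len 0.011 ang 0.004
[0.5745 0.0608] [0.5573 0.061 ] len 0.017 ang -0.016
[0.5987 0.0176] [0.5862 0.0182] len 0.012 ang -0.049
[0.5622 0.0154] [0.5626 0.0269] len 0.012 ang -0.035
[0.5643 0.0263] [0.5641 0.0153] len 0.011 ang -0.022
[0.5732 0.0288] [0.5739 0.0597] len 0.031 ang -0.022
[ 0.5723 -0.0078] [0.5728 0.014 ] len 0.022 ang -0.023
[0.5758 0.0273] [0.5656 0.0274] len 0.01 ang -0.007
```

Torque is up to 0.115 N m, above the 0.06 friction, and the angle no longer changes. The toe's end edge is at -0.02 to -0.035, against -0.022 for the stand, so the clamp is at its stop. I'll unwind the play, lift out and check.

```bash
echo '[[0,0,-0.07,0,0,0,0.01],[0,0,-0.14,0,0,0,0.01],[0,0,-0.2,0,0,0,0.01],[0,0,-0.2,0,0,0,0.01]]' | python3 jog.py
python3 -c "
from h import *
print(bot.get_obs()['ft_torque'].round(3))"
echo '[[0,0,0,0,0,-0.003,0.01],[0,0,0,0,0,-0.008,0.01],[0,0,0,0,0,-0.02,0.01],[0,0,0,0,0,-0.05,0.01],[0,0,0,0,0,-0.075,0.01],[0,0,0,0,0,-0.075,0.01],[0,0,0,0,0,-0.075,0.01]]' | python3 jog.py
python3 - <<'E'
from h import *
c=optics.calibration("wrist");im=optics.camera("wrist");cv2.imwrite("pics/s6.png",im[...,::-1]);np.savez("s6.npz",**c);print(slotang(im,c),shoe(im,c,.057))
g=cv2.cvtColor(im,cv2.COLOR_RGB2GRAY);u,v=proj(c,[.58,.02,.0665]).astype(int)
L=cv2.createLineSegmentDetector().detect(cv2.resize(g[v-50:v+20,u-40:u+40],None,fx=4,fy=4,interpolation=cv2.INTER_CUBIC))[0][:,0]
for s in L:
    a=s.reshape(2,2)/4+[u-40,v-50];A,B=[ray(c,p,.0665)[:2] for p in a]
    if np.linalg.norm(B-A)>.009 and abs(A[1]-.021)<.012 and abs(B[1]-.021)<.012:print(A.round(4),B.round(4),"ang",((np.arctan2(*(B-A)[::-1])+np.pi/4)%(np.pi/2)-np.pi/4).round(3))
togo([.536,-.3349,.235],np.pi-.102)
E
```

```text
clock: 17.27
eef_pos: [0.5969, 0.0205, 0.157]
tool_rot: [0.056, 0.998, -0.0, -0.001]
ft_force: [-1.2, 0.1, -1.2]
grip_width: 0.0231
grasp_force: 64.4
[ 0.133 -0.011 -0.018]
clock: 18.15
eef_pos: [0.5975, 0.0209, 0.2316]
tool_rot: [0.056, 0.998, -0.0, -0.0]
ft_force: [0.6, 0.4, -2.2]
grip_width: 0.0232
grasp_force: 64.3
(4472, -1.315) [(-0.0375, 98), (-0.038, 97), (-0.0375, 99), (-0.0375, 93)]
[0.5856 0.023 ] [0.6033 0.0226] ang -0.025
[0.6029 0.0185] [0.5857 0.0186] ang -0.007
[0.5918 0.0328] [0.5854 0.0253] ang -0.706
[0.5619 0.0154] [0.5623 0.0283] ang -0.031
[0.5642 0.0271] [0.5645 0.0155] ang 0.022
rot [-0.0004 -0.0021 -0.0099] shift [ 0.021  -0.3604 -0.0038] len 0.361 j [ 0.03  0.44  0.29  1.42 -0.    0.15]
```

```bash
echo '[[0,0,-0.01,0.021,-0.05,-0.004,0.01],[0,0,-0.01,0.021,-0.10,-0.004,0.01],[0,0,-0.01,0.021,-0.15,-0.004,0.01],[0,0,-0.01,0.021,-0.20,-0.004,0.01],[0,0,-0.01,0.021,-0.25,-0.004,0.01],[0,0,-0.01,0.021,-0.30,-0.004,0.01],[0,0,-0.01,0.021,-0.34,-0.004,0.01],[0,0,-0.01,0.021,-0.3604,-0.004,0.01],[0,0,-0.01,0.021,-0.3604,-0.004,0.01],[0,0,-0.01,0.021,-0.3604,-0.004,0.01]]' | python3 jog.py
echo '[[0,0,0,0,0,0.02,0.01],[0,0,0,0,0,0.02,0.01],[0,0,0,0,0,0.02,0.01]]' | python3 jog.py
python3 - <<'E'
from h import *
togo([.536,-.3349,.103],np.pi-.102)
E
```

```text
clock: 19.45
eef_pos: [0.5369, -0.3335, 0.2358]
tool_rot: [0.05, 0.999, 0.001, -0.0]
ft_force: [-0.8, 0.4, -1.0]
grip_width: 0.0234
grasp_force: 64.3
clock: 19.82
eef_pos: [0.5372, -0.3338, 0.2169]
tool_rot: [0.05, 0.999, -0.0, 0.0]
ft_force: [0.7, 0.3, -0.8]
grip_width: 0.0236
grasp_force: 64.3
rot [-0.      0.0004  0.0018] shift [ 0.0011 -0.0012  0.1139] len 0.114 j [-0.56  0.52  0.37  1.43  0.   -0.46]
```

```bash
echo '[[0,0,0,0.001,-0.0012,0.02,0.01],[0,0,0,0.001,-0.0012,0.035,0.01],[0,0,0,0.001,-0.0012,0.045,0.01],[0,0,0,0.001,-0.0012,0.055,0.01],[0,0,0,0.001,-0.0012,0.055,0.01]]' | python3 jog.py
echo '[[0,0,0,0,0,0.015,0.01],[0,0,0,0,0,0.03,0.01],[0,0,0,0,0,0.045,0.01],[0,0,0,0,0,0.053,0.01],[0,0,0,0,0,0.056,0.01],[0,0,0,0,0,0.056,0.01]]' | python3 jog.py
```

```text
clock: 20.45
eef_pos: [0.5351, -0.3357, 0.1602]
tool_rot: [0.051, 0.999, 0.0, -0.001]
ft_force: [-0.0, -0.1, -1.7]
grip_width: 0.0232
grasp_force: 64.3
clock: 21.2
eef_pos: [0.5357, -0.336, 0.1052]
tool_rot: [0.051, 0.999, -0.0, 0.0]
ft_force: [-0.3, 0.1, -1.0]
grip_width: 0.0235
grasp_force: 64.3
```

```bash
echo '[[0,0,0,0,0,0.001,0.01],[0,0,0,0,0,0.0025,0.01],[0,0,0,0,0,0.003,0.01],[0,0,0,0,0,0.003,0.01]]' | python3 jog.py
```

```text
clock: 21.7
eef_pos: [0.5356, -0.336, 0.1022]
tool_rot: [0.051, 0.999, -0.0, -0.0]
ft_force: [-0.5, -1.0, -0.7]
grip_width: 0.0234
grasp_force: 64.3
```

```bash
echo '[[0,0,0,0,0,0.001,0.01],[0,0,0,0,0,0.001,0.01]]' | python3 jog.py
echo '[[0,0,0,0,0,0.001,0.01],[0,0,0,0,0,0.001,0.01]]' | python3 jog.py
```

```text
clock: 21.95
eef_pos: [0.5357, -0.336, 0.1021]
tool_rot: [0.051, 0.999, -0.0, 0.0]
ft_force: [-1.4, 0.8, 4.2]
grip_width: 0.0231
grasp_force: 65.1
clock: 22.2
eef_pos: [0.5357, -0.336, 0.102]
tool_rot: [0.051, 0.999, -0.0, 0.001]
ft_force: [-3.7, 2.8, 8.6]
grip_width: 0.0232
grasp_force: 65.7
```

Collar seated (8.6 N). Releasing, rising and checking.

```bash
echo '[[0,0,0,0,0,-0.001,0.055],[0,0,0,0,0,-0.001,0.055],[0,0,0,0,0,-0.001,0.055],[0,0,0,0,0,-0.001,0.055],[0,0,0,0,0,-0.03,0.055],[0,0,0,0,0,-0.08,0.055],[0,0,0,0,0,-0.13,0.055],[0,0,0,0,0,-0.17,0.055],[0,0,0,0,0,-0.17,0.055]]' | python3 jog.py
echo '[[0,0,0,0.03,0.06,0,0.055],[0,0,0,0.03,0.10,0,0.055],[0,0,0,0.03,0.10,0,0.055],[0,0,0,0.03,0.10,0,0.055]]' | python3 jog.py
python3 - <<'E'
from h import *
c=optics.calibration("wrist");im=optics.camera("wrist");cv2.imwrite("pics/f.png",im[...,::-1]);np.savez("f.npz",**c)
print(proj(c,[.5365,-.3355,.152]),proj(c,[.598,.0205,.0745]))
E
```

```text
clock: 23.32
eef_pos: [0.5373, -0.337, 0.2749]
tool_rot: [0.051, 0.999, -0.002, 0.004]
ft_force: [0.2, -0.9, -0.4]
grip_width: 0.0548
grasp_force: 0.0
clock: 23.82
eef_pos: [0.5159, -0.2335, 0.2695]
tool_rot: [0.051, 0.999, -0.0, -0.0]
ft_force: [-0.5, -1.0, -0.3]
grip_width: 0.0551
grasp_force: 0.0
[155.30523291 214.91759979] [453.03428851 210.05358432]
```

View pics/f.png

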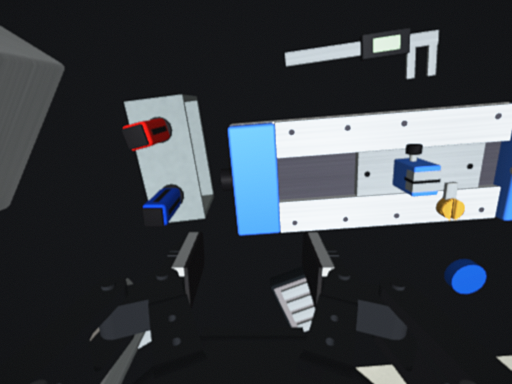

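The final picture shows the blue driver upright in its hole at (155,212), parallel to the red one. The toe lies square across the shoe at (451,190) and the grip is home. Handing in.

```bash
python3 -c "
from workcell import bot, optics
print(bot.job_done())"
```

```text
the job is handed in; nothing more can be done
None
```

The job is handed in at about 24 s: the grip dropped home, the clamp screw is turned to its stop with the toe square across the shoe, and the blue driver is back in its hole; the verdict was not shown.

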